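# Lay two cartons down on the chopping board

### The job

Two plain cartons stand on end at one end of the chopping board: tip each of them over by pushing it near its top from behind, towards the empty part of the board, so that both end up lying flat on their broad sides next to each other, wholly on the board, ready to be slit open. Only push them with the fingers: do not lift them, and do not shove them along while they stand. Leave the other things on the worktop as they are.

Things in the scene. Friction and masses are not known exactly. Their poses are not given: they have to be found in the camera images.
- board: Light wooden chopping board lying on the worktop, 240 (its x) x 250 (its y) x 18 mm high, fixed to the worktop. Origin: centre of its underside (on the worktop, z = 0). Its x axis points from the end where the cartons stand to the empty end (the way they are to fall); this direction in the room varies widely. Two thin dark stripes run across it.
- tall: Taller of two plain cardboard cartons standing on the board, centres about 124 mm apart. 34 (x, thick) x 80 (y) x 170 mm (z), about 250 g. Origin: centre of its foot, 18 mm above the worktop at the start. Its x is within 0.1 rad of the board's x; its rear face is 5 to 30 mm from the board's edge. Pushed near the top it pivots on its front foot edge and falls once its top has gone 37 mm forward.
- tall_foot_left (a point): Middle of the thickness of the taller carton at its foot end (z = 0 in its frame), on its narrow left side (y = +40 mm); when the carton lies flat the four such points are the corners of its outline seen from above.
- tall_foot_right (a point): Middle of the thickness of the taller carton at its foot end (z = 0 in its frame), on its narrow right side (y = -40 mm); when the carton lies flat the four such points are the corners of its outline seen from above.
- tall_head_left (a point): Middle of the thickness of the taller carton at its head end (z = 170 mm in its frame), on its narrow left side (y = +40 mm); when the carton lies flat the four such points are the corners of its outline seen from above.
- tall_head_right (a point): Middle of the thickness of the taller carton at its head end (z = 170 mm in its frame), on its narrow right side (y = -40 mm); when the carton lies flat the four such points are the corners of its outline seen from above.
- short: Shorter of two plain cardboard cartons standing on the board, centres about 124 mm apart. 40 (x, thick) x 76 (y) x 130 mm (z), about 220 g. Origin: centre of its foot, 18 mm above the worktop at the start. Its x is within 0.1 rad of the board's x; its rear face is 5 to 30 mm from the board's edge. Pushed near the top it pivots on its front foot edge and falls once its top has gone 43 mm forward.
- short_foot_left (a point): Middle of the thickness of the shorter carton at its foot end (z = 0 in its frame), on its narrow left side (y = +38 mm); when the carton lies flat the four such points are the corners of its outline seen from above.
- short_foot_right (a point): Middle of the thickness of the shorter carton at its foot end (z = 0 in its frame), on its narrow right side (y = -38 mm); when the carton lies flat the four such points are the corners of its outline seen from above.
- short_head_left (a point): Middle of the thickness of the shorter carton at its head end (z = 130 mm in its frame), on its narrow left side (y = +38 mm); when the carton lies flat the four such points are the corners of its outline seen from above.
- short_head_right (a point): Middle of the thickness of the shorter carton at its head end (z = 130 mm in its frame), on its narrow right side (y = -38 mm); when the carton lies flat the four such points are the corners of its outline seen from above.
- jar: Closed glass jar with steel lid, 60 mm diameter, 100 mm high, standing beside the board. Origin: centre of its underside; to be left alone.
- mug: White ceramic mug, 76 mm diameter, 90 mm high, with one handle, standing beside the board. Origin: centre of its underside; to be left alone.
- tin: Food tin, 68 mm diameter, 85 mm high, standing to the right of the board. Origin: centre of its underside; to be left alone.
- bowl: Blue ceramic bowl, 130 mm diameter, 55 mm high, to the left of the board. Origin: centre of its underside; to be left alone.
- spoon: Wooden spoon, 240 mm long, lying to the right of the board. Origin: under its middle; to be left alone.
- mill: Dark turned wooden pepper mill, 52 mm diameter at the foot, 140 mm high, standing to the left of the board. Origin: centre of its underside; to be left alone.
There are look-alikes about, which are no part of the job. What is shaped like the short but purple is not meant.

How it is judged (in metres and radians):
At the end, for the whole second after the job is handed in: Both cartons lie at rest, flat on a broad side (within 0.08 rad) directly on the board, not on each other (foot centre within 5 mm of half a thickness above the board), with all four corners of their outlines within the board's edges (up to 3 mm over is allowed) ((angle between tall's own x axis and vertical below 0.08 rad or angle between tall's own x axis and vertical above 3.0616 rad) and height (world z) of tall between 0.03 and 0.04 m and linear speed of each of tall, short below 0.02 m/s and x of tall_foot_left in the frame of board between -0.123 and 0.123 m and y of tall_foot_left in the frame of board between -0.128 and 0.128 m and x of tall_foot_right in the frame of board between -0.123 and 0.123 m and y of tall_foot_right in the frame of board between -0.128 and 0.128 m and x of tall_head_left in the frame of board between -0.123 and 0.123 m and y of tall_head_left in the frame of board between -0.128 and 0.128 m and x of tall_head_right in the frame of board between -0.123 and 0.123 m and y of tall_head_right in the frame of board between -0.128 and 0.128 m and (angle between short's own x axis and vertical below 0.08 rad or angle between short's own x axis and vertical above 3.0616 rad) and height (world z) of short between 0.033 and 0.043 m and x of short_foot_left in the frame of board between -0.123 and 0.123 m and y of short_foot_left in the frame of board between -0.128 and 0.128 m and x of short_foot_right in the frame of board between -0.123 and 0.123 m and y of short_foot_right in the frame of board between -0.128 and 0.128 m and x of short_head_left in the frame of board between -0.123 and 0.123 m and y of short_head_left in the frame of board between -0.128 and 0.128 m and x of short_head_right in the frame of board between -0.123 and 0.123 m and y of short_head_right in the frame of board between -0.128 and 0.128 m); the robot touches nothing.
It fails at once if a carton is lifted off the board (height (world z) of any of tall, short above 0.065 m or (angle between tall's own z axis and vertical below 0.1 rad and height (world z) of tall above 0.035 m) or (angle between short's own z axis and vertical below 0.1 rad and height (world z) of short above 0.035 m)).
It fails at once if a carton is shoved along (more than 30 mm) while still upright ((angle between tall's own z axis and vertical below 0.1 rad and distance of tall from where it was at the start of the episode above 0.03 m) or (angle between short's own z axis and vertical below 0.1 rad and distance of short from where it was at the start of the episode above 0.03 m)).
It fails at once if another thing on the worktop is moved more than 20 mm (distance of any of jar, mug, tin, bowl, spoon, mill from where it was at the start of the episode above 0.02 m).
It fails at once if the jar, mug, tin or pepper mill is knocked over (angle between any of jar, mug, tin, mill's own z axis and vertical above 0.3 rad).
It also fails if it takes over 46 s, if anything falls off the work surface, if the arm or the gripper's body presses on something with over 40 N, if the wrist force passes 120 N, or if a joint passes its speed limit or range.

### The arm

A 7-joint arm with a two-finger parallel gripper is mounted at the origin on the work surface. World frame = base frame: x ahead of the robot, y to its left, z up, the work surface at z = 0. Lengths are in m, angles in degrees, forces in N, time in s.
With the tool pointing down it reaches from about 0.425 to 1.025 m from the base axis. Payload 9.4 kg.
Tool frame: the origin (TCP) lies on the mounting face of the last link; the fingertips stand 173 mm ahead of it and the grasp point (between the pads) lies 155 mm ahead of it; z points along the fingers, y is the line along which they close (so a half turn about z gives the same grasp; the last joint's range is limited). The gripper opens to 85 mm and grips with 20 to 120 N. Pads are 22 mm wide; open, the fingers measure 114 mm over their backs; the gripper's body (76 mm by 85 mm) begins 54 mm behind the grasp point. The pads swing forward as they close: fully open they stand 13 mm farther back than shut.
Start: joints at [-73.493, 34.337, -0.143, 91.639, 0.103, 54.024, -4.572], TCP at [0.259, 0.677, 0.405] pointing down, gripper open.
Joint ranges: [-147.43, 147.43], [-19.82, 112.94], [-74.19, 73.91], [6.32, 146.72], [-59.91, 239.91], [6.04, 106.73], [-150.56, 150.56]. Speed limits (degrees/s): [127.2, 127.2, 172.46, 172.46, 180, 180, 180].

### API

Orientations are given as a 3x3 rotation matrix whose columns are the frame's x, y, z axes.
In Python, from station import env gives the robot as it stands.
- The arm moves only by the tool jog_arm, never from a script. Its argument "moves" is one flat list of numbers, 5 for each row, row after row: the gripper's target within -1 to 1 (shut at 1, half-way at 0, fully open at -1), then the shift along the tool's x, y, z in m, then the turn about the tool's z in degrees. In form: [fingers, x, y, z, twist, fingers, x, y, z, twist, ...]. A call has 1 to 12 rows; each row shifts and turns the commanded pose from where the row before left it, along the tool's axes as they then stand; what a row does not reach is not made up. A row lasts 1/8 s, in which the tool goes at most 62.5 mm and 10.7 degrees, less where a joint would pass 70% of its speed; a pose out of reach is approached as far as the arm can. A call with a gripper value outside its range is refused whole. The fingers move at their own pace and stop on an object; "squeeze" is the grip in N (left out, the last holds). Time passes only in rows, so rows that do not move let the fingers close. It gives the time, the measured TCP pose, the force, the opening and the grip force at its end, in the units of the state.
- env.get_state(): the state, without advancing time (a new reading comes with each control period).
- env.capture(name): name is "scene" or "top" or "wrist"; returns the picture (480x640x3 uint8, red, green, blue); there is no depth.
- env.camera_params(name): a dict with "mtx" (3x3 intrinsics, pixels), "position" and "orientation" of the camera in the world; the wrist camera has in their place "hand_eye" (4x4, takes a point from camera to tool coordinates, whose origin is the TCP and whose axes are the flange's). Camera axes: x right, y down, z forward; pixel columns grow to the right and rows downward; lengths in m; the calibration is good to about 2 mm. A picture is of the moment at which its call begins: read the wrist's pose just before it. camera_params takes no time and is no camera call.
- env.sign_off(): hands the job in; it is judged then, once.
The state is a dict: "clock": time; "joints": joint angles; "qvel": joint speeds; "joint_efforts": joint torques, N m; "position": TCP position; "orientation": TCP orientation; "force": force on the tool from outside, world axes, zero at the start; "moment": the same for the moment, N m; "grip_width": finger opening in m; "grasp_force": force on a finger pad.
Only numpy, scipy, OpenCV 4.12 (cv2) and the standard library are available. Lean on these libraries where they do the work, as an engineer would, in place of code of your own. Each camera call takes 0.05 s, during which the arm holds its last target. There are 200 camera calls.

## Working session

There is one attempt and no reset: what is moved stays moved. The work goes in short steps, Python scripts to look and compute and a tool call to move; the robot and the scene stay as the last step left them, time stands still between calls to the robot, and variables do not carry over. Pictures are saved under pics/ and viewed, at most 10 in all, crops included, and the job is handed in when it is done.

Besides the shell and the picture viewer there is one more tool, called after "Emit:" as name(argument=value, ...) on one line, values as JSON. jog_arm: Moves the arm, as the interface text tells. Its arguments: {"type":"object","properties":{"moves":{"type":"array","items":{"type":"number"}},"squeeze":{"type":"number"}},"required":["moves"]}

```bash
mkdir -p pics
python3 - <<'E'
from station import env
import cv2,json
for n in("top","scene"):
    cv2.imwrite(f"pics/{n}0.png",env.capture(n)[:,:,::-1])
    p=env.camera_params(n);print({k:getattr(v,'tolist',lambda:v)() for k,v in p.items()})
s=env.get_state();print(s)
E
```

```text
{'mtx': [[488.40307965365673, 0.0, 322.20202292470344], [0.0, 488.40307965365673, 228.41570212130412], [0.0, 0.0, 1.0]], 'position': [0.42151394662730285, 0.01636500174678718, 1.2910409373981142], 'orientation': [[0.0026946077753088105, -0.9913202609912354, 0.13144154304178893], [-0.9999768221398081, -0.0018493271276460207, 0.0065524935975268305], [-0.0062525412519968595, -0.13145615290827645, -0.9913022675200778]]}
{'mtx': [[570.5810806217236, 0.0, 321.07223840055985], [0.0, 570.5810806217236, 236.55548818394152], [0.0, 0.0, 1.0]], 'position': [1.355533267443102, 0.5828156271550387, 1.4150465862667023], 'orientation': [[-0.616911355822354, 0.6270100002537211, -0.47568775329963403], [0.7869132131977655, 0.5019328349413742, -0.3589303889370237], [0.013710359302106859, -0.5957532113128252, -0.8030505197422284]]}
{'clock': 0.1, 'joints': array([-73.49469541,  34.38108012,  -0.14541389,  91.6775357 ,
         0.10039947,  54.02343232,  -4.57059353]), 'qvel': array([-0.06885097, -0.11962441,  0.13951197, -0.04132324, -0.04959933,
       -0.10779546, -0.01386452]), 'joint_efforts': array([ 5.32805629e-03, -7.77983665e+01,  1.57013230e+00, -2.58625209e+01,
        1.26741579e-02,  5.44484501e-03, -2.27997657e-05]), 'position': array([0.25855573, 0.67712962, 0.40388133]), 'orientation': array([[-9.34224473e-01,  3.56685379e-01, -4.17822197e-04],
       [ 3.56685610e-01,  9.34223477e-01, -1.36744866e-03],
       [-9.74096378e-05, -1.42653517e-03, -9.99998978e-01]]), 'force': array([-0.30327907, -0.39471219, -0.47789639]), 'moment': array([ 0.00467786, -0.03319383, -0.0107922 ]), 'grasp_force': 0.0, 'grip_width': 0.08507273827623656}
```

View pics/top0.png

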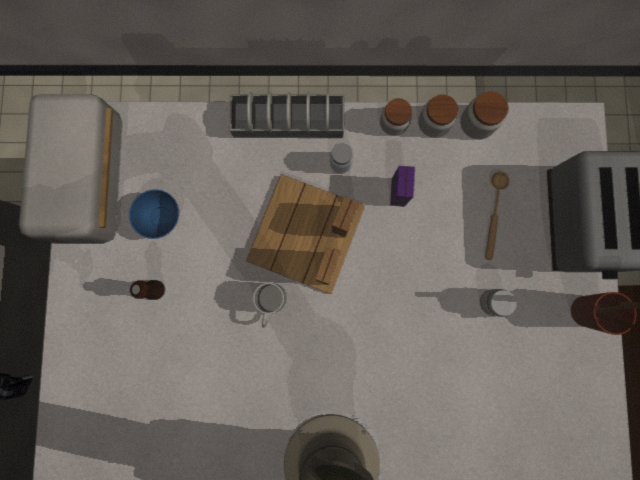

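View pics/scene0.png

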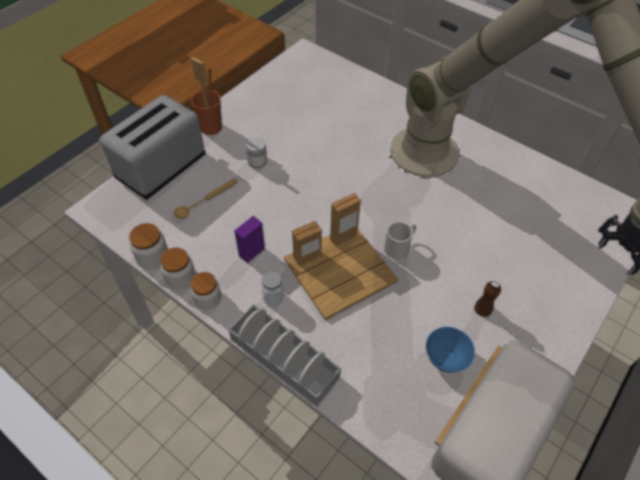

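The top view shows the board at about (305,233) with the cartons on its right end, the short one at (345,215) and the tall one at (328,265). They are to fall towards image left. The scene view agrees with this. I'll enlarge the board.

Run:
```python
import cv2
a=cv2.imread("pics/top0.png")[165:305,235:420]
cv2.imwrite("pics/c1.png",cv2.convertScaleAbs(cv2.resize(a,None,fx=4,fy=4,interpolation=cv2.INTER_CUBIC),alpha=1.7))
a=cv2.imread("pics/scene0.png")[185:325,275:425]
cv2.imwrite("pics/c2.png",cv2.convertScaleAbs(cv2.resize(a,None,fx=4,fy=4,interpolation=cv2.INTER_CUBIC),alpha=1.5))
```

```text
(no output)
```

View pics/c1.png

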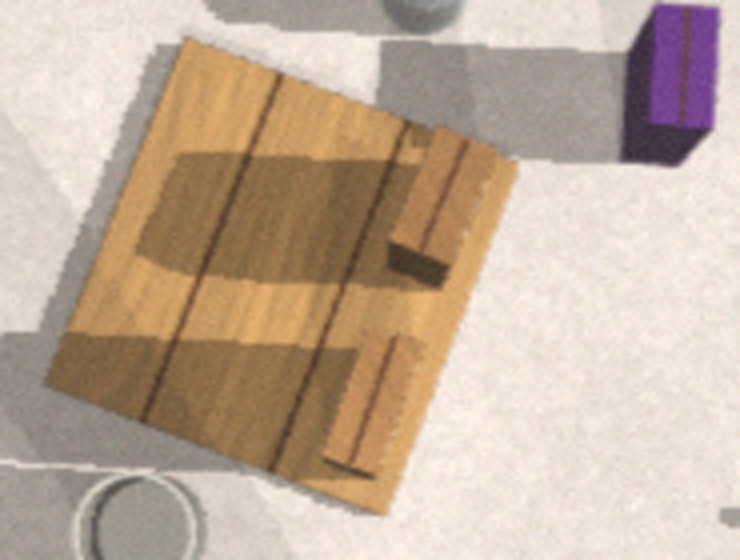

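View pics/c2.png

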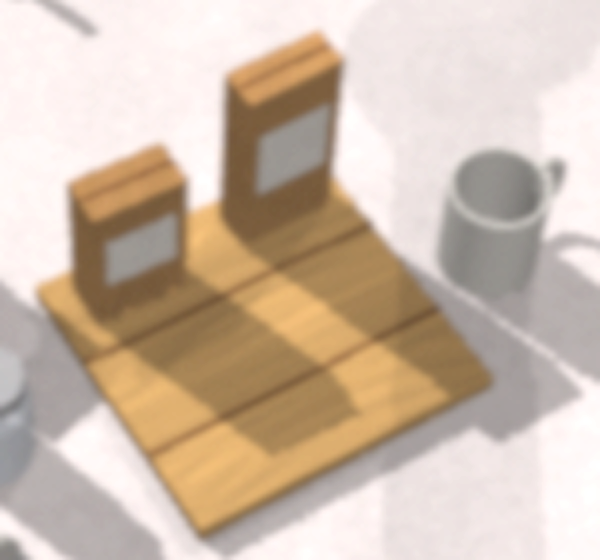

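The enlarged crops show the following corners, in crop pixels:
- **Board:** (187,40), (518,165), (385,515), (45,383).
- **Short carton's top:** (440,127), (492,147), (447,260), (392,238).
- **Tall carton's top:** (370,332), (420,345), (376,474), (325,458).

The scene crop gives the same tops from the other side, so I can cross-check.

```bash
cat > h.py <<'E'
from station import env
import numpy as np, cv2
from scipy.optimize import least_squares
def ray(n,px,z):
    p=env.camera_params(n);K=np.array(p['mtx']);R=np.array(p['orientation']);t=np.array(p['position'])
    d=np.c_[np.asarray(px,float),np.ones(len(px))]@np.linalg.inv(K).T@R.T
    return (t+d*((z-t[2])/d[:,2])[:,None])[:,:2]
def fit(P,lx,ly,a0):
    # P order-free rectangle fit
    c=[(sx*lx/2,sy*ly/2) for sx in(-1,1) for sy in(-1,1)];c=np.array(c)
    def m(v):
        r=np.array([[np.cos(v[2]),-np.sin(v[2])],[np.sin(v[2]),np.cos(v[2])]]);return c@r.T+v[:2]
    def f(v):
        M=m(v);D=np.linalg.norm(P[:,None]-M[None],axis=2);return (P-M[D.argmin(1)]).ravel()
    s=least_squares(f,[*P.mean(0),a0]);return s.x,np.sqrt((s.fun**2).mean())
E
python3 - <<'E'
from h import *
c1=lambda l:np.array(l)/4+[235,165]-0.375
c2=lambda l:np.array(l)/4+[275,185]-0.375
B=ray("top",c1([(187,40),(518,165),(385,515),(45,383)]),.018)
B2=ray("scene",c2([(38,290),(203,532),(492,380)]),.018)
S=ray("top",c1([(440,127),(492,147),(447,260),(392,238)]),.148)
S2=ray("scene",c2([(70,187),(163,147),(187,178),(92,222)]),.148)
T=ray("top",c1([(370,332),(420,345),(376,474),(325,458)]),.188)
T2=ray("scene",c2([(228,73),(322,35),(343,62),(248,103)]),.188)
a=np.deg2rad(70)
b,e=fit(B,.24,.25,a);print("board",b,e);print("scene pts",B2,B)
R=np.array([[np.cos(b[2]),-np.sin(b[2])],[np.sin(b[2]),np.cos(b[2])]])
for n,P,lx,ly in(("s",S,.04,.076),("s2",S2,.04,.076),("t",T,.034,.08),("t2",T2,.034,.08)):
    v,e=fit(P,lx,ly,b[2]);print(n,v,"rms",e,"inboard",(v[:2]-b[:2])@R,"yaw",v[2]-b[2], "side",np.linalg.norm(P-np.roll(P,1,0),axis=1).round(3))
for nm,px in(("mug top",[(270,298)]),("jar",[(341,152)]),("purple",[(404,180)])):print(nm,ray("top",px,.09))
E
```

```text
board [0.57812444 0.06847424 1.20351681] 0.0019228991658136406
scene pts [[ 0.65628382 -0.08030579]
 [ 0.73971236  0.13945854]
 [ 0.51166034  0.22708158]] [[ 0.73497676  0.13417244]
 [ 0.65064212 -0.08591121]
 [ 0.42106016  0.00191611]
 [ 0.50581871  0.22371964]]
s [ 0.61046509 -0.03079591  1.18193157] rms 0.002421000379203564 inboard [-0.08103679 -0.06582948] yaw -0.02158524567984177 side [0.073 0.033 0.073 0.035]
s2 [ 0.61333861 -0.02786831  1.18722411] rms 0.002537922569007901 inboard [-0.07727261 -0.06746012] yaw -0.01629269964801705 side [0.034 0.074 0.032 0.076]
t [0.48428064 0.01073084 1.24415617] rms 0.0021801369159425927 inboard [-0.08758958  0.06685077] yaw 0.040639357800785314 side [0.075 0.029 0.077 0.03 ]
t2 [0.48886413 0.01372569 1.16455442] rms 0.002042004037577691 inboard [-0.08314863  0.06364834] yaw -0.038962392306113314 side [0.03  0.076 0.029 0.077]
mug top [[0.40951627 0.15102552]]
jar [[ 0.77608059 -0.0227792 ]]
purple [[ 0.70378711 -0.18076833]]
```

Both views agree: board yaw is about 69°, short is at board (-0.079,-0.066) and tall at (-0.085,+0.065). I'll push with the fingers half open, which gives two contact points. First I'll turn 90° so that tool x points along the push, rising a little on the way.

Emit:
jog_arm(moves=[0,0,0,-0.008,10,0,0,0,-0.008,10,0,0,0,-0.008,10,0,0,0,-0.008,10,0,0,0,-0.008,10,0,0,0,-0.008,10,0,0,0,-0.008,10,0,0,0,0,10,0,0,0,0,10,0,0,0,0,0])

```text
clock: 1.35
position: [0.2582, 0.6774, 0.4601]
orientation: [[0.355, 0.935, 0.0], [0.935, -0.355, -0.001], [-0.001, 0.001, -1.0]]
force: [0.1, 0.7, 0.2]
grip_width: 0.0427
grasp_force: 0.0
```

```bash
cat >> h.py <<'E'
def go(x,y,z):
    s=env.get_state();R=s['orientation'];d=np.array([x,y,z])-s['position']
    print(s['clock'],s['position'].round(4),"tool dx",(R.T@d).round(4),"xhead",np.degrees(np.arctan2(R[1,0],R[0,0])).round(2),"j",s['joints'].round(0),"w",s['grip_width'],s['force'].round(1))
E
python3 -c "
from h import *
go(.586,-.095,.40)"
```

```text
1.35 [0.2582 0.6774 0.4601] tool dx [-0.6055  0.5808  0.061 ] xhead 69.19 j [-89.  33.  25.  89. -16.  61. -80.] w 0.04272126486670211 [0.1 0.7 0.2]
```

Emit:
jog_arm(moves=[0,-0.038,0.036,0,0,0,-0.038,0.036,0,0,0,-0.038,0.036,0,0,0,-0.038,0.036,0,0,0,-0.038,0.036,0,0,0,-0.038,0.036,0,0,0,-0.038,0.036,0,0,0,-0.038,0.036,0,0,0,-0.038,0.036,0,0,0,-0.038,0.036,0,0,0,-0.038,0.036,0,0,0,-0.038,0.036,0,0])

```text
clock: 2.85
position: [0.4999, 0.0956, 0.4609]
orientation: [[0.352, 0.936, 0.0], [0.936, -0.352, 0.0], [0.0, 0.0, -1.0]]
force: [0.2, -0.3, -0.5]
grip_width: 0.0428
grasp_force: 0.0
```

Emit:
jog_arm(moves=[0,-0.038,0.036,0,0,0,-0.038,0.036,0,0,0,-0.038,0.036,0,0,0,-0.038,0.036,0,0,0,0,0,0,0,0,0,0,0,0])

```text
clock: 3.6
position: [0.5796, -0.0959, 0.4604]
orientation: [[0.355, 0.935, -0.001], [0.935, -0.355, 0.0], [0.0, -0.001, -1.0]]
force: [0.2, 0.3, -0.1]
grip_width: 0.0426
grasp_force: 0.0
```

```bash
python3 -c "
from h import *
go(.586,-.095,.29)
p=env.camera_params('wrist');print(np.array(p['hand_eye']).round(3).tolist())
a=np.hstack([cv2.resize(env.capture(n),(400,300)) if n=='wrist' else cv2.resize(env.capture(n)[150:300,230:430],(400,300)) for n in('wrist','top')])
cv2.imwrite('pics/w1.png',cv2.convertScaleAbs(a[:,:,::-1],alpha=1.5))"
```

```text
3.6 [ 0.5796 -0.0959  0.4604] tool dx [0.0031 0.0058 0.1704] xhead 69.23 j [-19.  24.  33. 108. -16.  53.   0.] w 0.042566953104300295 [ 0.2  0.3 -0.1]
[[0.001, -0.944, -0.329, 0.086], [1.0, 0.001, -0.0, 0.0], [0.0, -0.329, 0.944, 0.03], [0.0, 0.0, 0.0, 1.0]]
```

View pics/w1.png

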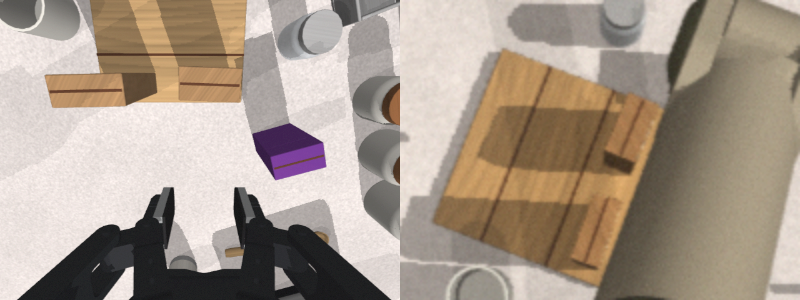

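The wrist view (half scale) shows the tall carton's top at (45,76), (121,73), (124,104), (52,107). The short one's is at (180,68), (241,67), (241,101), (180,97). The fingers are clear, and the purple box is off to the right. I'll cross-check the positions with this view.

Run:
```python
from h import *
s=env.get_state();H=np.array(env.camera_params('wrist')['hand_eye']);K=np.array(env.camera_params('wrist')['mtx'])
W=np.eye(4);W[:3,:3]=s['orientation'];W[:3,3]=s['position'];C=W@H
def wr(px,z):
    d=np.c_[np.array(px)*1.6,np.ones(4)]@np.linalg.inv(K).T@C[:3,:3].T
    return (C[:3,3]+d*((z-C[2,3])/d[:,2])[:,None])[:,:2]
for n,px,z,l in(("t",[(45,76),(121,73),(124,104),(52,107)],.188,(.034,.08)),("s",[(180,68),(241,67),(241,101),(180,97)],.148,(.04,.076))):
    P=wr(px,z);v,e=fit(P,*l,1.2);print(n,v,np.degrees(v[2]),e,np.linalg.norm(P-np.roll(P,1,0),axis=1).round(3))
```

```text
t [0.48794228 0.0134899  1.24208526] 71.16624344699702 0.0012250317837019034 [0.032 0.079 0.031 0.078]
s [ 0.61337741 -0.02843354  1.19252732] 68.32678241270024 0.001946791320350013 [0.034 0.072 0.04  0.076]
```

The wrist view agrees within 3 mm. I'll go down behind the short carton.

Emit:
jog_arm(moves=[0,0.003,0.007,0,0,0,0,0,0.04,1,0,0,0,0.04,0,0,0,0,0.04,0,0,0,0,0.04,0,0,0.01,0,0,0,0,0.01,0,0,0,0,0.01,0,0,0,0,0,0,0,0])

```text
clock: 4.82
position: [0.5994, -0.0665, 0.3019]
orientation: [[0.371, 0.929, 0.002], [0.929, -0.371, 0.0], [0.001, 0.002, -1.0]]
force: [-0.3, 0.7, 0.5]
grip_width: 0.0427
grasp_force: 0.0
```

```bash
python3 -c "
from h import *
go(.605,-.0476,.30)"
```

```text
4.825 [ 0.5994 -0.0665  0.3019] tool dx [ 0.0197 -0.0018  0.0019] xhead 68.24 j [-16.  36.  25. 114. -26.  35.   5.] w 0.04271037011846288 [-0.3  0.7  0.5]
```

Emit:
jog_arm(moves=[0,0.005,0,0,0,0,0.005,0,0,0,0,0.005,0,0,0,0,0.005,0,0,0,0,0.005,0,0,0,0,0,0,0,0])

```text
clock: 5.58
position: [0.6081, -0.0443, 0.3006]
orientation: [[0.372, 0.928, -0.0], [0.928, -0.372, 0.0], [0.0, -0.0, -1.0]]
force: [-0.0, 0.3, -1.4]
grip_width: 0.0425
grasp_force: 0.1
```

```bash
python3 -c "
from h import *
go(.605,-.0476,.30)
a=np.hstack([cv2.resize(env.capture('wrist'),(400,300)),cv2.resize(env.capture('scene')[180:330,270:470],(400,300))])
cv2.imwrite('pics/w2.png',cv2.convertScaleAbs(a[:,:,::-1],alpha=1.5))"
```

```text
5.575 [ 0.6081 -0.0443  0.3006] tool dx [-0.0042 -0.0017  0.0006] xhead 68.14 j [-18.  36.  26. 113. -26.  36.   3.] w 0.04247365766318589 [-0.   0.3 -1.4]
```

View pics/w2.png

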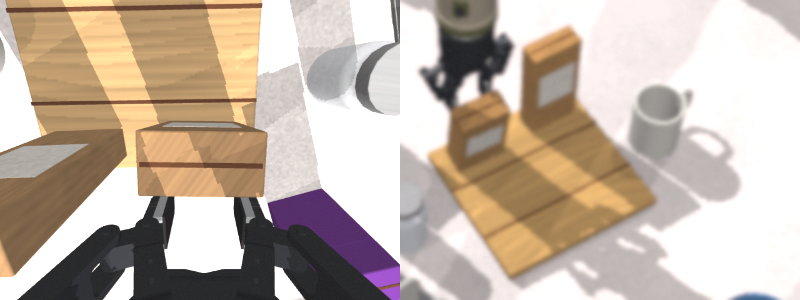

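The carton is centred on the fingers (138–267 against 205) and contact is starting. I'll keep pushing slowly.

Emit:
jog_arm(moves=[0,0.005,0,0,0,0,0.005,0,0,0,0,0.005,0,0,0,0,0.005,0,0,0,0,0,0,0,0])

```text
clock: 6.3
position: [0.6156, -0.0257, 0.3006]
orientation: [[0.372, 0.928, -0.0], [0.928, -0.372, 0.0], [0.0, -0.0, -1.0]]
force: [-0.7, 0.2, -0.9]
grip_width: 0.0428
grasp_force: 0.0
```

```bash
python3 -c "
from h import *
go(.605,-.0476,.30)
a=np.hstack([cv2.resize(env.capture('wrist'),(400,300)),cv2.resize(env.capture('scene')[180:330,270:470],(400,300))])
cv2.imwrite('pics/w3.png',cv2.convertScaleAbs(a[:,:,::-1],alpha=1.5))"
```

```text
6.3 [ 0.6156 -0.0257  0.3006] tool dx [-0.0243 -0.0017  0.0006] xhead 68.15 j [-20.  37.  26. 112. -26.  37.   1.] w 0.04282570491781612 [-0.7  0.2 -0.9]
```

View pics/w3.png

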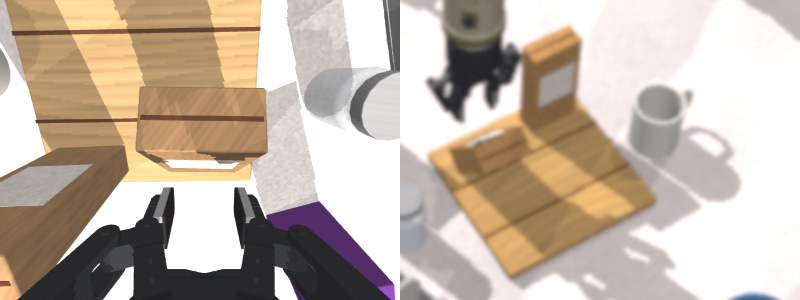

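The short carton is already toppling forward, with its top face and rear label both in view. I'll back off and rise while it falls.

Emit:
jog_arm(moves=[0,0,0,0,0,0,-0.02,0,0,0,0,-0.03,0,0,0,0,-0.03,0,-0.03,0,0,-0.005,0,-0.03,0,0,0,0,-0.02,0,0,0,0,0,0])

```text
clock: 7.28
position: [0.5832, -0.1069, 0.3821]
orientation: [[0.375, 0.927, 0.003], [0.927, -0.375, -0.0], [0.001, 0.003, -1.0]]
force: [-0.6, 0.7, 0.0]
grip_width: 0.0426
grasp_force: 0.0
```

```bash
python3 -c "
from h import *
go(.4663,-.0453,.34)
a=np.hstack([cv2.resize(env.capture('wrist'),(400,300)),cv2.resize(env.capture('scene')[180:330,270:470],(400,300))])
cv2.imwrite('pics/w4.png',cv2.convertScaleAbs(a[:,:,::-1],alpha=1.5))"
```

```text
7.275 [ 0.5832 -0.1069  0.3821] tool dx [ 0.0132 -0.1316  0.0417] xhead 68.0 j [-15.  29.  30. 112. -21.  44.   4.] w 0.04262666811395984 [-0.6  0.7  0. ]
```

View pics/w4.png

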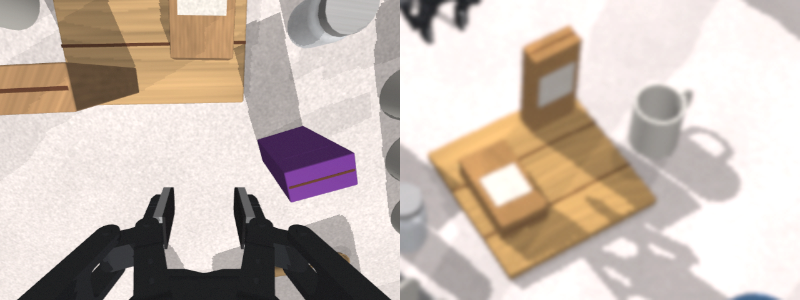

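The short carton lies flat on the board, with margin all round. Next is the tall one.

Emit:
jog_arm(moves=[0,0,-0.044,0,0,0,0,-0.044,0,0,0,0,-0.044,0,0,0,0,0,0.02,-2,0,0,0,0.022,0,0,0.008,0,0,0,0,0.01,0,0,0,0,0.01,0,0,0,0,0,0,0,0])

```text
clock: 8.5
position: [0.4713, -0.0285, 0.339]
orientation: [[0.339, 0.941, 0.001], [0.941, -0.339, 0.0], [0.0, 0.001, -1.0]]
force: [0.4, -0.9, -0.7]
grip_width: 0.0423
grasp_force: 0.0
```

```bash
python3 -c "
from h import *
go(.4817,-.003,.34)"
```

```text
8.5 [ 0.4713 -0.0285  0.339 ] tool dx [ 0.0275  0.0012 -0.001 ] xhead 70.21 j [-23.  25.  27. 129. -23.  30.   2.] w 0.042310680017797093 [ 0.4 -0.9 -0.7]
```

Emit:
jog_arm(moves=[0,0.005,0,0,0,0,0.005,0,0,0,0,0.005,0,0,0,0,0.005,0,0,0,0,0.005,0,0,0,0,0.005,0,0,0,0,0.005,0,0,0,0,0.005,0,0,0,0,0.005,0,0,0,0,0,0,0,0])

```text
clock: 9.75
position: [0.4862, 0.0131, 0.3387]
orientation: [[0.34, 0.941, 0.0], [0.941, -0.34, 0.0], [0.0, 0.0, -1.0]]
force: [-0.4, -0.5, -0.2]
grip_width: 0.0427
grasp_force: 0.0
```

```bash
python3 -c "
from h import *
go(.4817,-.003,.34)
a=np.hstack([cv2.resize(env.capture('wrist'),(400,300)),cv2.resize(env.capture('scene')[180:330,270:470],(400,300))])
cv2.imwrite('pics/w5.png',cv2.convertScaleAbs(a[:,:,::-1],alpha=1.5))"
```

```text
9.75 [0.4862 0.0131 0.3387] tool dx [-0.0167  0.0012 -0.0013] xhead 70.14 j [-28.  26.  28. 127. -23.  31.  -3.] w 0.04272840101967839 [-0.4 -0.5 -0.2]
```

View pics/w5.png

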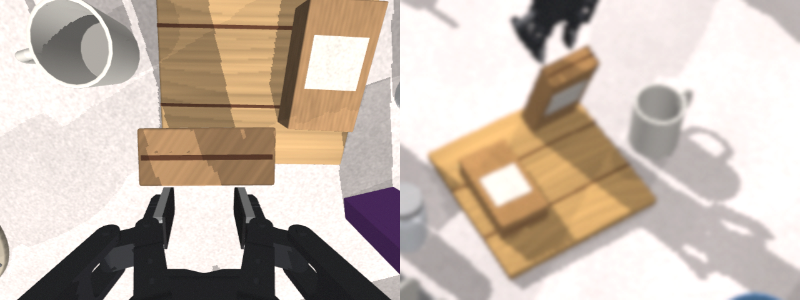

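The tall carton is leaning but has not gone over yet, so I'll push a little more and then back off.

Emit:
jog_arm(moves=[0,0.005,0,0,0,0,0.005,0,0,0,0,0.005,0,0,0,0,0.005,0,0,0,0,0,0,0,0,0,0,0,0,0,0,-0.02,0,0,0,0,-0.03,0,0,0,0,-0.03,0,-0.03,0,0,-0.03,0,-0.03,0,0,0,0,-0.03,0,0,0,0,0,0])

```text
clock: 11.35
position: [0.4549, -0.0737, 0.4304]
orientation: [[0.342, 0.94, 0.004], [0.94, -0.342, 0.001], [0.002, 0.003, -1.0]]
force: [-0.0, 1.0, -1.0]
grip_width: 0.0425
grasp_force: 0.0
```

```bash
python3 -c "
from h import *
go(.4817,-.003,.34)
a=np.hstack([cv2.resize(env.capture('scene')[185:325,275:425],(400,373)),cv2.resize(env.capture('top')[165:305,235:385],(400,373))])
cv2.imwrite('pics/w6.png',cv2.convertScaleAbs(a[:,:,::-1],alpha=1.5))"
```

```text
11.35 [ 0.4549 -0.0737  0.4304] tool dx [0.0754 0.0006 0.0905] xhead 69.98 j [-25.  16.  35. 125. -14.  42.  -1.] w 0.04249441819458104 [-0.  1. -1.]
```

View pics/w6.png

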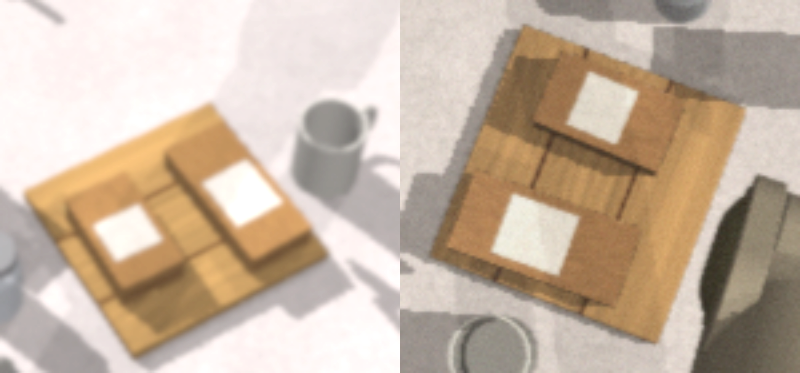

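Both cartons lie flat side by side. In the right panel the tall one's upper face has corners at about (463,172), (642,225), (613,303), (446,248). Its head end is close to the board's edge, so I'll check the margin.

Run:
```python
from h import *
k=400/150;o=lambda l:(np.array(l,float)+.5)/k-.5
b=fit(ray("top",o([(525,25),(747,106),(656,343),(431,258)]-np.array([400,0]))+[235,165],.018),.24,.25,1.2)[0]
b2=np.array([0.5795,0.0715,1.2035])
R=np.array([[np.cos(b[2]),-np.sin(b[2])],[np.sin(b[2]),np.cos(b[2])]]);print(b)
for n,P,l in (("tall top",ray("top",o([(463,172),(642,225),(613,303),(446,248)]-np.array([400,0]))+[235,165],.052),(.17,.08)),
 ("tall sc",ray("scene",o([(168,153),(222,123),(312,235),(250,262)])+[275,185],.052),(.17,.08)),
 ("short top",ray("top",o([(558,52),(682,98),(655,172),(537,123)]-np.array([400,0]))+[235,165],.058),(.13,.076))):
    v,e=fit(P,*l,1.2);c,s=np.cos(v[2]),np.sin(v[2])
    Q=np.array([(x*l[0]/2,y*l[1]/2) for x in(-1,1) for y in(-1,1)])@np.array([[c,s],[-s,c]])+v[:2]
    print(n,e,((Q-b[:2])@R).round(4).tolist())
```

```text
[0.57882196 0.06771098 1.20978835]
tall top 0.002865992165644325 [[-0.0604, 0.0242], [-0.0656, 0.1041], [0.1092, 0.0352], [0.104, 0.1151]]
tall sc 0.0024796225299760053 [[-0.0593, 0.0246], [-0.0589, 0.1046], [0.1107, 0.0238], [0.1111, 0.1038]]
short top 0.002619243539023914 [[-0.06, -0.1038], [-0.0601, -0.0278], [0.07, -0.1036], [0.0699, -0.0276]]
```

All corners are at least 10 mm inside the board, the cartons are at rest and the robot is clear of them.

```bash
python3 -c "
from station import env
print(env.sign_off())"
```

```text
the job is handed in; nothing more can be done
None
```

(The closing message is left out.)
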